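# Clear the cup out of the jammed drawer, nest it, push the drawer home

### The job

The drawer of the desktop unit cannot shut because a tall teal cup stands in it. Take the cup out and set it gently down inside the matching teal cup standing on the desk, so the two are nested; then push the drawer fully home under the overhanging top and keep it pressed against its stop with about 25 N for a second, so that its dust seal beds in, without slamming or ramming it. Leave the standing cup upright about where it is, and everything else on the desk undisturbed.

Things in the scene. Friction and masses are not known exactly. Their poses are not given: they have to be found in the camera images.
- cabinet: Beige desktop drawer unit, fixed, 274 mm wide, 220 mm deep. Origin: middle of its front face at desk level; x points into the unit (the way the drawer shuts), y along its front, z up. Above the drawer the front face is closed, from z 90 mm up.
- overhang_edge (a point): Middle of the lower front edge of the unit's grey top, 150 mm above the desk. The top (18 mm thick, 290 mm wide) juts out 30 mm in front of the front face, so a gripper held upright cannot follow the drawer home; one leaning back about 40 degrees can, at least over the last 80 mm, its shut fingertips low on the drawer front (about 35 mm above the desk).
- drawer (a joint): How far the drawer is pulled out, m: 0 fully home at a rigid stop (front flush with the unit's front face), up to 0.17. It slides along the cabinet's x axis. It stays where it is left; friction and a weak spring resist closing with about 8 N when far out, rising to about 12 N at home. Pressed home, it must feel about 25 N from the fingers, and never over 40 N.
- drawer_front (a point): Centre of the outside of the cream drawer front, 45 mm above the desk. The front is a plain flat panel without handle, 240 mm wide, from 6 to 84 mm above the desk, 12 mm thick. The drawer's floor is 18 mm and its side walls 65 mm above the desk, 228 mm apart inside.
- loose_cup: The teal cup standing upright in the open drawer: 110 mm tall, round, tapering from 67 mm diameter at the rim to 48 mm at the foot, wall 3 mm, about 60 to 130 g. Origin: centre of its underside, z up its axis. Its floor inside is raised, 60 mm above its underside. Too tall to pass under the front face. Grip it across the outside in its top 40 mm (about 64 mm wide at 90 mm height).
- standing_cup: The identical teal cup, empty, upright on the desk to the left or right of the drawer. Origin: centre of its underside. Nested properly, the other cup stands upright on its inner floor, its origin 60 mm above this one's, with the top 60 mm showing; the mouth is 61 mm wide and guides the 48 mm foot in.
- mug: White ceramic mug, 84 mm wide and 95 mm tall, handle to its +y. Not a place for the cup. Origin: centre of its underside.
- sanitiser: Clear bottle with blue cap, 66 mm wide, 170 mm tall. Origin: centre of its underside.
- glove_box: Blue box 180 x 100 x 70 mm. Origin: centre of its underside.
- paper_roll: White paper roll standing on end, 100 mm wide, 90 mm tall. Origin: centre of its underside.
- stapler: Red and black stapler 130 x 34 mm, 52 mm tall, long along its x. Origin: centre of its underside.
- handset: White handheld thermometer, 150 x 50 x 30 mm, lying, long along its x. Origin: centre of its underside.
- calculator: Black calculator 150 x 90 x 18 mm, long along its x. Origin: centre of its underside.

How it is judged:
By the outcome, as a careful person would: the job done as asked, in the order asked, and still so for the second after the job is handed in, with the robot touching nothing.
It also fails if it takes over 72 s, if anything falls off the work surface, if the arm or the gripper's body presses on something with over 40 N, if the wrist force passes 120 N, or if a joint passes its speed limit or range.

### The arm

A 6-joint arm with a two-finger parallel gripper is mounted at the origin on the work surface. World frame = base frame: x ahead of the robot, y to its left, z up, the work surface at z = 0. Lengths are in m, angles in rad, forces in N, time in s.
With the tool pointing down it reaches from about 0.375 to 0.9 m from the base axis. Payload 3.1 kg.
Tool frame: the origin (TCP) lies between the finger pads; the fingertips stand 17 mm ahead of it and the grasp point (between the pads) lies 2 mm behind it (robot.nose_length is the distance from the TCP to the fingertips, in m); z points along the fingers, y is the line along which they close (so a half turn about z gives the same grasp; the last joint's range is limited). The gripper opens to 87 mm and grips with 3 to 60 N. Pads are 19 mm wide; open, the fingers measure 117 mm over their backs; the gripper's body (75 mm by 190 mm) begins 51 mm behind the grasp point.
Start: joints at [-1.478, 0.527, 1.433, -0, 1.181, -0.178], TCP at [0.167, -0.602, 0.24] pointing down, gripper open.
Joint ranges: [-3.08, 3.08], [-0.75, 2.2], [0.22, 2.44], [-1.43, 4.57], [0, 2.65], [-2.85, 2.85]. Speed limits (rad/s): [2.79, 2.79, 3.14, 3.14, 3.14, 3.14].

### API

Orientations are given as a unit quaternion [x, y, z, w].
In Python, from rig import robot, cams gives the robot as it stands.
- The arm moves only by the shell command python3 -m pendant 'ROWS' [FORCE]. ROWS is JSON, a list of rows, each an object with "jaw": the opening, from 0 (shut) to 1 (fully open); "linear": the shift along the tool's x, y, z in cm, a list of three; "twist": the turn about the tool's z in degrees. A call has 1 to 12 rows; each row shifts and turns the commanded pose from where the row before left it, along the tool's axes as they then stand; what a row does not reach is not made up. A row lasts 1/12 s, in which the tool goes at most 41.7 mm and 7.16 degrees, less where a joint would pass 70% of its speed; a pose out of reach is approached as far as the arm can. A call is refused whole if a number of a shift passes 4.17 or a number of a turn 7.16, either way. A call with a gripper value outside its range is refused whole. The fingers move at their own pace and stop on an object; FORCE is the grip in N (left out, the last holds). Time passes only in rows, so rows that do not move let the fingers close. It gives the time, the measured TCP pose, the force, the opening and the grip force at its end, in the units of the state.
- robot.get_obs(): the state, without advancing time (a new reading comes with each control period).
- cams.camera(name): name is "scene" or "top" or "wrist"; returns a dict with "color" (480x640x3 uint8, blue, green, red), "depth" (480x640 float32, m along the optical axis (not along the pixel's ray), 0 where there is no reading), "fov_y" (degrees; the focal length in pixels is half the picture's height over the tangent of half this angle, whatever the lens; pixels are square), "cx", "cy" (the principal point, pixels), "k1" (the pictures are not rectified: a ray, as slopes to the right and down, at radius r is drawn at 1 + k1 r^2 times it, then the intrinsics apply), "view" (4x4, takes a point from world to camera coordinates). Camera axes: x right, y down, z forward; pixel columns grow to the right and rows downward; lengths in m; the calibration is good to about 2 mm. A picture is of the moment at which its call begins.
- robot.hand_in(): hands the job in; it is judged then, once.
The state is a dict: "time": time; "q": joint angles; "joint_velocities": joint speeds; "joint_torque": joint torques, N m; "position": TCP position; "tool_rot": TCP orientation; "ft_force": force on the tool from outside, world axes, zero at the start; "moment": the same for the moment, N m; "grip_width": finger opening in m; "grip_force": force on a finger pad.
Only numpy, scipy, OpenCV 4.12 (cv2) and the standard library are available. Lean on these libraries where they do the work, as an engineer would, in place of code of your own. Each camera call takes 0.05 s, during which the arm holds its last target. There are 200 camera calls.

## Working session

There is one attempt and no reset: what is moved stays moved. The work goes in short steps, Python scripts to look and compute and a shell command to move; the robot and the scene stay as the last step left them, time stands still between calls to the robot, and variables do not carry over. Pictures are saved under pics/ and viewed, at most 10 in all, crops included, and the job is handed in when it is done.

```bash
ls; mkdir -p pics; cat > h.py <<'E'
import numpy as np, cv2
from rig import robot, cams
from scipy.spatial.transform import Rotation as R
def cam(n):
    c=cams.camera(n); f=240/np.tan(np.radians(c['fov_y']/2))
    c['f']=f; c['K']=np.array([[f,0,c['cx']],[0,f,c['cy']],[0,0,1.]]); c['inv']=np.linalg.inv(c['view']); return c
def rays(c,uv):
    s=(np.asarray(uv,float).reshape(-1,2)-[c['cx'],c['cy']])/c['f']
    u=s.copy()
    for _ in range(20): u=s/(1+c['k1']*(u**2).sum(1,keepdims=True))
    return np.c_[u,np.ones(len(u))]
def onplane(c,uv,z):
    d=rays(c,uv)@c['inv'][:3,:3].T; o=c['inv'][:3,3]
    return o+d*((z-o[2])/d[:,2:])
def cloud(c,mask=None):
    ok=c['depth']>0
    if mask is not None: ok&=mask>0
    v,u=np.nonzero(ok); r=rays(c,np.c_[u,v])*c['depth'][v,u][:,None]
    return r@c['inv'][:3,:3].T+c['inv'][:3,3], np.c_[u,v]
E
python3 - <<'E'
from h import *
for n in ['top','scene']:
    c=cam(n); cv2.imwrite(f'pics/{n}0.png',c['color']); np.savez(f'{n}0.npz',**c); print(n,c['f'],c['k1'],c['inv'].round(3).tolist())
o=robot.get_obs(); print(o)
E
```

```text
pics
top 477.1969808842628 -0.12586207525166968 [[-0.023, -0.998, 0.052, 0.422], [-1.0, 0.022, -0.012, 0.01], [0.011, -0.053, -0.999, 1.369], [0.0, 0.0, 0.0, 1.0]]
scene 559.092631402067 0.05707730411627607 [[0.899, 0.386, -0.208, 0.811], [0.438, -0.804, 0.403, -0.587], [-0.012, -0.453, -0.891, 1.367], [0.0, 0.0, 0.0, 1.0]]
{'time': 0.1, 'q': array([-1.47849910e+00,  5.28338686e-01,  1.43375251e+00, -2.95375795e-05,
        1.18140248e+00, -1.78528301e-01]), 'joint_velocities': array([-0.00055518, -0.00322649, -0.00202343, -0.00017163, -0.00156624,
       -0.00180323]), 'joint_torque': array([-5.62068919e-05, -4.40986311e+01, -1.77150679e+01,  6.34859875e-02,
        5.34466084e-02, -4.05521666e-05]), 'position': array([ 0.16715028, -0.60159461,  0.23869755]), 'tool_rot': array([ 9.90844487e-01,  1.35004814e-01,  2.73238893e-05, -9.50215239e-04]), 'ft_force': array([-0.30528786,  0.14572456, -0.01996552]), 'moment': array([ 0.03234529, -0.01836847, -0.00574675]), 'grip_force': 0.0, 'grip_width': 0.08698013353008932}
```

View pics/top0.png

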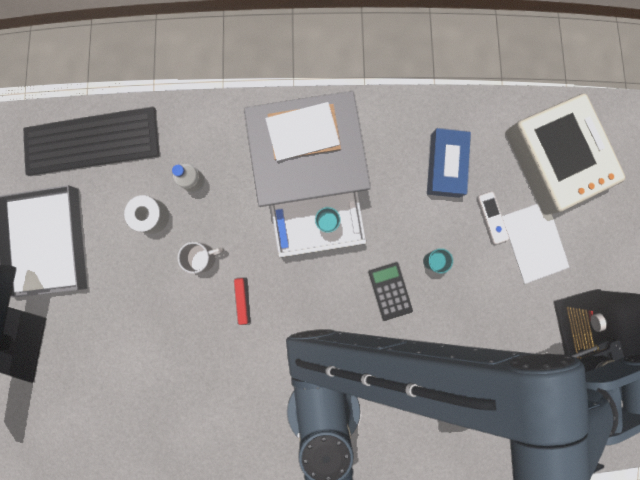

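View pics/scene0.png

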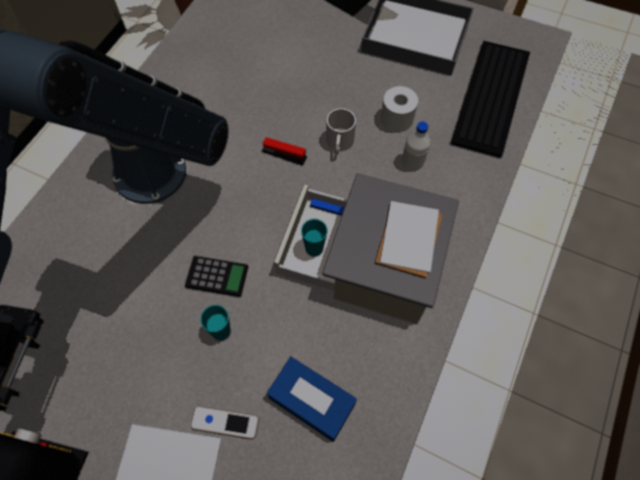

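Top view: the loose cup is at about (328,220) in the open drawer, and the standing cup at (437,261), right of the drawer. The calculator at (390,291) lies between them. The cabinet top spans corners (246,105), (358,93), (369,187) and (258,204). The scene view agrees, with cups at (314,237) and (215,321).

```bash
cat > m0.py <<'E'
from h import *
for n in ['top','scene']:
    c=dict(np.load(f'{n}0.npz')); hsv=cv2.cvtColor(c['color'],cv2.COLOR_BGR2HSV)
    m=cv2.inRange(hsv,(80,120,40),(98,255,255))
    N,l,s,ce=cv2.connectedComponentsWithStats(m)
    for i in range(1,N):
        if s[i,4]<100: continue
        P,uv=cloud(c,l==i); zt=np.percentile(P[:,2],98)
        Q=P[P[:,2]>zt-.012]; (cx,cy),r=cv2.minEnclosingCircle(Q[:,:2].astype(np.float32))
        print(n,s[i],'ztop',zt.round(4),'rimcentre',round(cx,4),round(cy,4),'r',round(r,4),'minz',P[:,2].min().round(3))
        hull=cv2.convexHull(uv.astype(np.int32))
        for z in (.11,.128):
            pass
    if n=='top':
        P,uv=cloud(c); 
        cab=(P[:,2]>.155)&(P[:,2]<.185)&(abs(P[:,1])<.3)&(P[:,0]>.4)
        for nm,sel in [('top',cab)]:
            mm=np.zeros((480,640),np.uint8); mm[uv[sel,1],uv[sel,0]]=255
            N,l,s,_=cv2.connectedComponentsWithStats(mm); k=1+np.argmax(s[1:,4]); 
            S=l[uv[:,1],uv[:,0]]==k
            h=P[S]; print('z',np.median(h[:,2])); (ctr,sz,a)=cv2.minAreaRect(h[:,:2].astype(np.float32)); print(ctr,sz,a,cv2.boxPoints((ctr,sz,a)).round(4).tolist())
        d=(P[:,2]>.075)&(P[:,2]<.09)&(P[:,0]>.4)&(P[:,0]<.75)&(P[:,1]<.2)&(P[:,1]>-.2)
        print('front', d.sum()); q=P[d]; print(np.c_[q,uv[d]][::12].round(3))
E
python3 m0.py
```

```text
z 0.1699225417321879
(0.719416618347168, 0.026445403695106506) (0.2651904821395874, 0.292124480009079) 8.15543270111084 [[0.5673999786376953, 0.15219999849796295], [0.6089000105857849, -0.13689999282360077], [0.871399998664856, -0.09929999709129333], [0.8299999833106995, 0.18979999423027039]]
front 710
[[ 5.63e-01 -2.20e-02  8.60e-02  3.26e+02  2.11e+02]
 [ 5.58e-01 -1.10e-02  8.30e-02  3.22e+02  2.13e+02]
 [ 5.55e-01 -8.00e-03  8.30e-02  3.21e+02  2.14e+02]
 [ 5.54e-01 -4.30e-02  8.70e-02  3.34e+02  2.14e+02]
 [ 5.52e-01 -3.80e-02  8.10e-02  3.32e+02  2.15e+02]
 [ 5.49e-01 -2.70e-02  8.30e-02  3.28e+02  2.16e+02]
 [ 5.47e-01 -1.40e-02  8.00e-02  3.23e+02  2.17e+02]
 [ 5.46e-01 -4.90e-02  8.20e-02  3.36e+02  2.17e+02]
 [ 5.44e-01 -3.50e-02  8.00e-02  3.31e+02  2.18e+02]
 [ 5.42e-01 -1.60e-02  8.10e-02  3.24e+02  2.19e+02]
 [ 5.39e-01  0.00e+00  8.10e-02  3.18e+02  2.20e+02]
 [ 5.39e-01 -3.20e-02  8.00e-02  3.30e+02  2.20e+02]
 [ 5.36e-01 -1.10e-02  8.20e-02  3.22e+02  2.21e+02]
 [ 5.36e-01 -4.30e-02  8.10e-02  3.34e+02  2.21e+02]
 [ 5.34e-01 -2.10e-02  7.90e-02  3.26e+02  2.22e+02]
 
[... 1853 characters left out ...]

 [ 4.54e-01  8.00e-02  8.50e-02  2.89e+02  2.52e+02]
 [ 4.53e-01  4.50e-02  8.70e-02  3.02e+02  2.52e+02]
 [ 4.53e-01  1.30e-02  8.70e-02  3.14e+02  2.52e+02]
 [ 4.52e-01  7.70e-02  8.60e-02  2.90e+02  2.53e+02]
 [ 4.51e-01  4.00e-02  8.50e-02  3.04e+02  2.53e+02]
 [ 4.49e-01  9.10e-02  8.50e-02  2.85e+02  2.54e+02]
 [ 4.48e-01  5.60e-02  8.10e-02  2.98e+02  2.54e+02]
 [ 4.46e-01  9.10e-02  8.50e-02  2.85e+02  2.55e+02]
 [ 4.44e-01  1.02e-01  9.00e-02  2.81e+02  2.56e+02]
 [ 4.41e-01  9.90e-02  8.70e-02  2.82e+02  2.57e+02]]
scene [302 220  25  23 298] ztop 0.1302 rimcentre 0.5384 -0.0225 r 0.0339 minz 0.072
scene [201 305  28  28 459] ztop 0.112 rimcentre 0.4249 -0.3221 r 0.0339 minz 0.052
```

```bash
cat > m1.py <<'E'
from h import *
c=dict(np.load('top0.npz')); hsv=cv2.cvtColor(c['color'],cv2.COLOR_BGR2HSV)
print(hsv[220,328],hsv[261,437])
for n,ctrs in [('top',[(328,220,.128),(437,261,.11)]),('scene',[(314,237,.128),(215,321,.11)])]:
    c=dict(np.load(f'{n}0.npz')); hsv=cv2.cvtColor(c['color'],cv2.COLOR_BGR2HSV)
    m=cv2.inRange(hsv,(78,90,30),(100,255,255)); N,l,s,_=cv2.connectedComponentsWithStats(m)
    for u,v,z in ctrs:
        ok=cv2.inRange(l[v-20:v+20,u-20:u+20],1,N); k=np.bincount(l[v-20:v+20,u-20:u+20][ok>0]).argmax()
        P,uv=cloud(c,l==k); P0=P[P[:,2]>z-.008]
        (x,y),r=cv2.minEnclosingCircle(P0[:,:2].astype(np.float32))
        # all mask pixels cast on rim plane: rim disc is the part farthest from the camera nadir
        q=onplane(c,uv,z)[:,:2].astype(np.float32); 
        print(n,(u,v),s[k],'depth',round(x,4),round(y,4),round(r,4),'plane ext',q.min(0),q.max(0))
c=dict(np.load('top0.npz'))
print('top edge corners',onplane(c,[(258,204.5),(369.5,188),(246,106),(358,93)],.168).round(4).tolist())
g=cv2.Canny(c['color'],60,150)
print('front outer edge', onplane(c,[(280,256.5),(365,244.5)],.084).round(4).tolist())
cv2.imwrite('pics/cr.png',cv2.resize(c['color'][80:300,230:460],None,fx=2.6,fy=2.6,interpolation=cv2.INTER_CUBIC))
E
python3 m1.py
```

```text
[ 91 115 189] [ 91 114 176]
top (328, 220) [318 213  19  18 280] depth 0.0 0.0 0.0 plane ext [ 0.50810987 -0.04666356] [0.55298233 0.00070966]
top (437, 261) [429 251  17  21 265] depth 0.4207 -0.3071 0.027 plane ext [ 0.39396632 -0.33610836] [ 0.44738644 -0.29218704]
scene (314, 237) [302 219  25  25 451] depth 0.5386 -0.0235 0.0339 plane ext [ 0.5077213  -0.06051153] [0.5739227  0.00818642]
scene (215, 321) [200 305  29  33 627] depth 0.4249 -0.3221 0.0339 plane ext [ 0.39114383 -0.3614802 ] [ 0.46050018 -0.2899481 ]
top edge corners [[0.5743, 0.1519, 0.168], [0.6103, -0.1321, 0.168], [0.8321, 0.1804, 0.168], [0.8607, -0.1106, 0.168]]
front outer edge [[0.4427, 0.1047, 0.084], [0.4699, -0.1253, 0.084]]
```

View pics/cr.png

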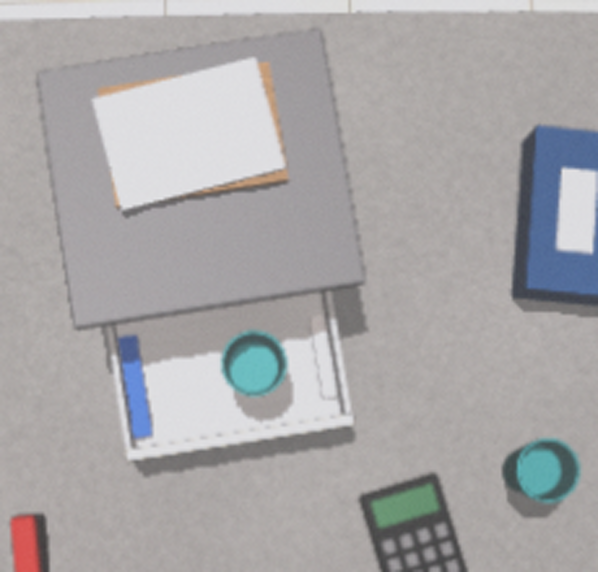

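```bash
python3 -m pendant '[{"jaw":1,"linear":[0,0,0],"twist":4},{"jaw":1,"linear":[0,0,0],"twist":3.9},{"jaw":1,"linear":[1.5,-1.8,0],"twist":0},{"jaw":1,"linear":[2.5,-2.9,0],"twist":0},{"jaw":1,"linear":[2.5,-2.9,0],"twist":0},{"jaw":1,"linear":[2.5,-2.9,0],"twist":0},{"jaw":1,"linear":[2.5,-2.9,0],"twist":0},{"jaw":1,"linear":[2.5,-2.9,0],"twist":0},{"jaw":1,"linear":[2.5,-2.9,0],"twist":0},{"jaw":1,"linear":[2.5,-2.9,0],"twist":0},{"jaw":1,"linear":[2.5,-2.9,0],"twist":0},{"jaw":1,"linear":[2.5,-2.9,0],"twist":0}]' 20
cat > st.py <<'E'
from h import *
import sys
o=robot.get_obs(); r=R.from_quat(o['tool_rot']).as_matrix()
print('t',round(o['time'],2),'p',o['position'].round(4),'q',o['q'].round(3),'f',o['ft_force'].round(1),'w',round(o['grip_width'],4),round(o['grip_force'],1))
print('x',r[:,0].round(3),'z',r[:,2].round(3),'heading',np.degrees(np.arctan2(r[1,0],r[0,0])).round(2))
for i in range(1,len(sys.argv)-2,3):
    t=np.array(list(map(float,sys.argv[i:i+3]))); print('to',t,'tool cm',(r.T@(t-o['position'])*100).round(2))
E
python3 st.py 0.5375 -0.0238 0.24
```

```text
time: 1.1
position: [0.3686, -0.292, 0.2394]
tool_rot: [0.998, 0.066, -0.0, -0.0]
ft_force: [0.2, 0.2, -0.4]
grip_width: 0.0869
grip_force: 0.0
t 1.1 p [ 0.3686 -0.292   0.2394] q [-0.908  0.321  1.809  0.     1.013  0.53 ] f [ 0.2  0.2 -0.4] w 0.0869 0.0
x [ 0.991  0.132 -0.   ] z [-0.  0. -1.] heading 7.59
to [ 0.5375 -0.0238  0.24  ] tool cm [ 20.28 -24.36  -0.05]
```

```bash
python3 -m pendant '[{"jaw":1,"linear":[2.5,-3,0],"twist":0},{"jaw":1,"linear":[2.5,-3,0],"twist":0},{"jaw":1,"linear":[2.5,-3,0],"twist":0},{"jaw":1,"linear":[2.5,-3,0],"twist":0},{"jaw":1,"linear":[2.5,-3,0],"twist":0},{"jaw":1,"linear":[2.5,-3,0],"twist":0},{"jaw":1,"linear":[2.5,-3,0],"twist":0},{"jaw":1,"linear":[1.5,-2,0],"twist":0},{"jaw":1,"linear":[1,-1.3,0],"twist":0},{"jaw":1,"linear":[0,0,0],"twist":0},{"jaw":1,"linear":[0,0,0],"twist":0}]'
python3 st.py 0.5375 -0.0238 0.24; python3 - <<'E'
from h import *
c=cam('wrist'); np.savez('w1.npz',**c); cv2.imwrite('pics/w1.png',c['color'])
hsv=cv2.cvtColor(c['color'],cv2.COLOR_BGR2HSV); m=cv2.inRange(hsv,(78,60,30),(100,255,255))
P,uv=cloud(c,m); print(len(P),c['inv'].round(3).tolist()); s=P[:,2]>.118; print(P[s].min(0),P[s].max(0)); print(cv2.minEnclosingCircle(P[s][:,:2].astype(np.float32)))
E
```

```text
time: 2.02
position: [0.5339, -0.0258, 0.2391]
tool_rot: [0.998, 0.068, -0.001, 0.0]
ft_force: [-0.4, -0.5, -0.0]
grip_width: 0.0869
grip_force: 0.0
t 2.02 p [ 0.5339 -0.0258  0.2391] q [-2.570e-01  4.070e-01  1.659e+00 -1.000e-03  1.077e+00  1.179e+00] f [-0.4 -0.5 -0. ] w 0.0869 0.0
x [ 0.991  0.135 -0.001] z [-0.001 -0.    -1.   ] heading 7.75
to [ 0.5375 -0.0238  0.24  ] tool cm [ 0.38 -0.15 -0.09]
5544 [[0.134, -0.949, -0.286, 0.613], [-0.991, -0.128, -0.039, -0.016], [0.001, 0.289, -0.957, 0.383], [0.0, 0.0, 0.0, 1.0]]
[ 0.50462504 -0.08518919  0.11800684] [0.58060208 0.04795565 0.33419361]
((0.5656459331512451, -0.018616769462823868), 0.06833174079656601)
```

View pics/w1.png

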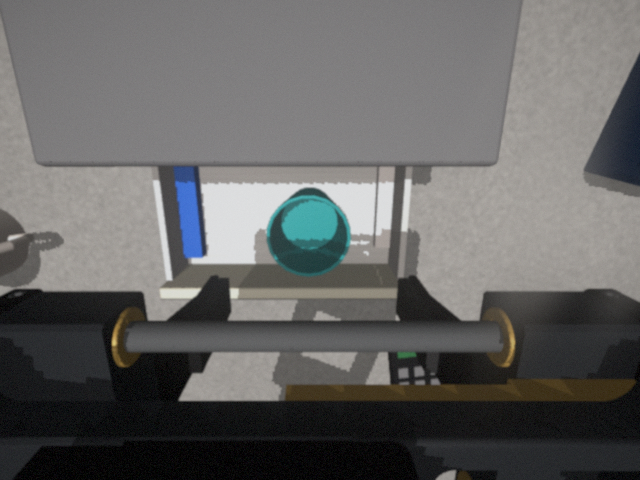

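The wrist view shows the loose cup's rim centred at about (309,235), rim columns 267–350. The overhang edge lies along row 164, columns 40 to 498.

```bash
python3 - <<'E'
from h import *
c=dict(np.load('w1.npz')); hsv=cv2.cvtColor(c['color'],cv2.COLOR_BGR2HSV); m=cv2.inRange(hsv,(80,60,30),(100,255,255)); m[:,:240]=0;m[:,380:]=0;m[:180]=0;m[285:]=0
P,uv=cloud(c,m); s=(P[:,2]>.12)&(P[:,2]<.14); print(s.sum(),cv2.minEnclosingCircle(P[s][:,:2].astype(np.float32)))
print(onplane(c,[(309,234.5),(267,234),(350,234)],.128).round(4).tolist(), 'edge',onplane(c,[(40,164),(498,164)],.155).round(4).tolist())
print('drawer front outer top', onplane(c,[(161,290),(407,290)],.084).round(4).tolist(), 'z',[c['depth'][i,300] for i in (150,160,270,283)])
E
```

```text
1263 ((0.5377802848815918, -0.022318752482533455), 0.03343287482857704)
[[0.5399, -0.0224, 0.128], [0.5359, 0.01, 0.128], [0.5445, -0.054, 0.128]] edge [[0.5716, 0.1587, 0.155], [0.6118, -0.1381, 0.155]]
drawer front outer top [[0.4533, 0.1098, 0.084], [0.4849, -0.1241, 0.084]] z [np.float32(0.20869482), np.float32(0.21087554), np.float32(0.27863097), np.float32(0.3370129)]
```

```bash
python3 -m pendant '[{"jaw":1,"linear":[0.45,-0.25,0],"twist":0},{"jaw":1,"linear":[0,0,2.5],"twist":0},{"jaw":1,"linear":[0,0,3],"twist":0},{"jaw":1,"linear":[0,0,3],"twist":0},{"jaw":1,"linear":[0,0,2.6],"twist":0},{"jaw":1,"linear":[0,0,1.5],"twist":0},{"jaw":1,"linear":[0,0,0.5],"twist":0},{"jaw":1,"linear":[0,0,0],"twist":0},{"jaw":1,"linear":[0,0,0],"twist":0}]'
python3 st.py 0.538 -0.0225 0.108
```

```text
time: 2.82
position: [0.5387, -0.0242, 0.109]
tool_rot: [0.998, 0.066, 0.0, 0.0]
ft_force: [0.2, -0.3, 0.5]
grip_width: 0.0868
grip_force: 0.0
t 2.82 p [ 0.5387 -0.0242  0.109 ] q [-0.252  0.607  1.761 -0.     0.773  1.187] f [ 0.2 -0.3  0.5] w 0.0868 0.0
x [0.991 0.131 0.001] z [ 0.001 -0.    -1.   ] heading 7.55
to [ 0.538  -0.0225  0.108 ] tool cm [-0.05 -0.18  0.1 ]
```

Good; close gently.

```bash
python3 -m pendant '[{"jaw":0.9,"linear":[0,-0.15,0],"twist":0},{"jaw":0.85,"linear":[0,0,0],"twist":0},{"jaw":0.8,"linear":[0,0,0],"twist":0},{"jaw":0.75,"linear":[0,0,0],"twist":0},{"jaw":0.7,"linear":[0,0,0],"twist":0},{"jaw":0.6,"linear":[0,0,0],"twist":0},{"jaw":0.5,"linear":[0,0,0],"twist":0},{"jaw":0.4,"linear":[0,0,0],"twist":0},{"jaw":0.4,"linear":[0,0,0],"twist":0},{"jaw":0.4,"linear":[0,0,0],"twist":0}]' 15
python3 st.py
```

```text
time: 3.65
position: [0.5384, -0.0218, 0.109]
tool_rot: [0.998, 0.066, 0.0, -0.0]
ft_force: [-0.2, 1.7, 5.0]
grip_width: 0.0648
grip_force: 15.2
t 3.65 p [ 0.5384 -0.0218  0.109 ] q [-0.248  0.606  1.762  0.     0.773  1.19 ] f [-0.2  1.7  5. ] w 0.0648 15.2
x [0.991 0.132 0.001] z [ 0.001  0.    -1.   ] heading 7.61
```

```bash
python3 -m pendant '[{"jaw":0.4,"linear":[0,0,-1],"twist":0},{"jaw":0.4,"linear":[0,0,-2],"twist":0},{"jaw":0.4,"linear":[0,0,-3],"twist":0},{"jaw":0.4,"linear":[0,0,-3],"twist":0},{"jaw":0.4,"linear":[0,0,-3],"twist":0},{"jaw":0.4,"linear":[0,0,-2],"twist":0},{"jaw":0.4,"linear":[-1,1,0],"twist":0},{"jaw":0.4,"linear":[-2,2,0],"twist":0},{"jaw":0.4,"linear":[-2.5,2.6,0],"twist":0},{"jaw":0.4,"linear":[-2.5,2.6,0],"twist":0},{"jaw":0.4,"linear":[-2.5,2.6,0],"twist":0},{"jaw":0.4,"linear":[-2.2,2.4,0],"twist":0}]'
python3 -m pendant '[{"jaw":0.4,"linear":[-1.5,1.8,0],"twist":0},{"jaw":0.4,"linear":[-1,1,0],"twist":0},{"jaw":0.4,"linear":[0,0,0],"twist":0},{"jaw":0.4,"linear":[0,0,0],"twist":0},{"jaw":0.4,"linear":[0,0,0],"twist":0}]'
python3 st.py .425 -.3225 .24; python3 - <<'E'
from h import *
c=cam('wrist'); np.savez('w2.npz',**c); cv2.imwrite('pics/w2.png',c['color'])
E
```

```text
time: 4.65
position: [0.4266, -0.1705, 0.2474]
tool_rot: [0.998, 0.067, -0.002, -0.001]
ft_force: [-0.3, -0.3, -1.1]
grip_width: 0.0646
grip_force: 14.8
time: 5.07
position: [0.408, -0.2001, 0.2479]
tool_rot: [0.998, 0.066, -0.001, -0.001]
ft_force: [0.5, -0.3, -0.9]
grip_width: 0.0644
grip_force: 14.8
t 5.07 p [ 0.408  -0.2001  0.2479] q [-0.703  0.287  1.832  0.     1.024  0.735] f [ 0.5 -0.3 -0.9] w 0.0644 14.8
x [ 0.991  0.132 -0.001] z [-0.001  0.001 -1.   ] heading 7.59
to [ 0.425  -0.3225  0.24  ] tool cm [ 0.06 12.36  0.77]
```

View pics/w2.png

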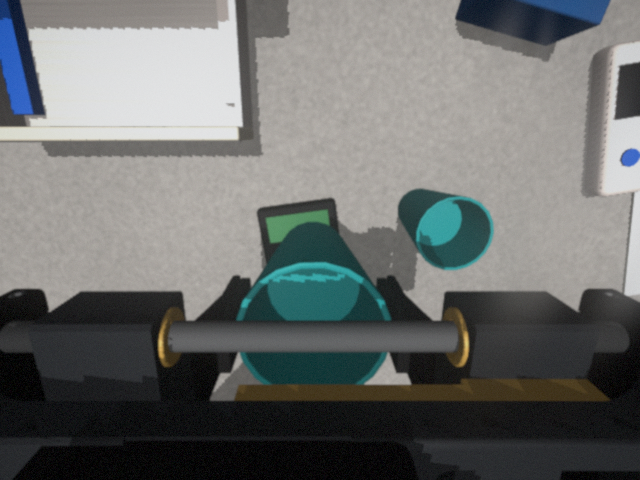

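The wrist view shows the held cup upright between the fingers, rim columns 238–391. The standing cup's rim is centred at about (454,231).

```bash
python3 - <<'E'
from h import *
c=dict(np.load('w2.npz')); hsv=cv2.cvtColor(c['color'],cv2.COLOR_BGR2HSV); m=cv2.inRange(hsv,(80,60,30),(100,255,255))
m1=m.copy(); m1[:,:395]=0; m1[:170]=0; m1[280:]=0; m1[:,510:]=0
P,uv=cloud(c,m1); s=(P[:,2]>.103)&(P[:,2]<.12); print('stand',s.sum(),cv2.minEnclosingCircle(P[s][:,:2].astype(np.float32)), onplane(c,[(454,231),(416,231),(493,231)],.11).round(4).tolist())
m2=m.copy(); m2[:,:230]=0; m2[:,395:]=0
P,uv=cloud(c,m2); print('ztop',np.percentile(P[:,2],[97,99.5])); s=(P[:,2]>.255)&(P[:,2]<.29); print('held',s.sum(),cv2.minEnclosingCircle(P[s][:,:2].astype(np.float32)),P[s].min(0),P[s].max(0),  onplane(c,[(238,320),(391,320)],.267).round(4).tolist())
E
```

```text
stand 1182 ((0.42310190200805664, -0.3216099143028259), 0.03350694850087166) [[0.4258, -0.3201, 0.11], [0.4215, -0.2878, 0.11], [0.4301, -0.3531, 0.11]]
ztop [0.26649604 0.31302767]
held 4448 ((0.4080549478530884, -0.2014777809381485), 0.03456725552678108) [ 0.37588644 -0.23318266  0.25500326] [ 0.44110529 -0.16699273  0.2678085 ] [[0.4111, -0.1691, 0.267], [0.4194, -0.2317, 0.267]]
```

```bash
python3 -m pendant '[{"jaw":0.4,"linear":[0,1.2,0],"twist":0},{"jaw":0.4,"linear":[0,2.5,0],"twist":0},{"jaw":0.4,"linear":[0,3,0],"twist":0},{"jaw":0.4,"linear":[0,2.8,0],"twist":0},{"jaw":0.4,"linear":[0,1.8,0],"twist":0},{"jaw":0.4,"linear":[-0.05,0.95,0],"twist":0},{"jaw":0.4,"linear":[0,0,0],"twist":0},{"jaw":0.4,"linear":[0,0,0],"twist":0}]'
python3 st.py .4235 -.3215 .24
```

```text
time: 5.78
position: [0.4242, -0.3214, 0.2481]
tool_rot: [0.998, 0.067, -0.0, -0.001]
ft_force: [0.3, 0.2, 0.2]
grip_width: 0.0647
grip_force: 14.8
t 5.78 p [ 0.4242 -0.3214  0.2481] q [-0.859  0.393  1.654  0.     1.097  0.579] f [0.3 0.2 0.2] w 0.0647 14.8
x [ 0.991  0.133 -0.001] z [-0.001  0.002 -1.   ] heading 7.63
to [ 0.4235 -0.3215  0.24  ] tool cm [-0.07 -0.    0.81]
```

```bash
python3 -m pendant '[{"jaw":0.4,"linear":[0,0,1],"twist":0},{"jaw":0.4,"linear":[0,0,1.5],"twist":0},{"jaw":0.4,"linear":[0,0,1.5],"twist":0},{"jaw":0.4,"linear":[0,0,1],"twist":0},{"jaw":0.4,"linear":[0,0,0],"twist":0},{"jaw":0.4,"linear":[0,0,0],"twist":0}]'
python3 st.py .4235 -.3215 .151
```

```text
time: 6.28
position: [0.4241, -0.321, 0.1979]
tool_rot: [0.998, 0.067, -0.001, -0.001]
ft_force: [0.4, 0.4, -0.5]
grip_width: 0.0651
grip_force: 14.8
t 6.28 p [ 0.4241 -0.321   0.1979] q [-0.858  0.46   1.708  0.     0.975  0.579] f [ 0.4  0.4 -0.5] w 0.0651 14.8
x [ 0.991  0.133 -0.001] z [-0.001  0.002 -1.   ] heading 7.67
to [ 0.4235 -0.3215  0.151 ] tool cm [-0.06  0.05  4.69]
```

```bash
python3 -m pendant '[{"jaw":0.4,"linear":[0,0,0.7],"twist":0},{"jaw":0.4,"linear":[0,0,0.8],"twist":0},{"jaw":0.4,"linear":[0,0,0.8],"twist":0},{"jaw":0.4,"linear":[0,0,0.8],"twist":0},{"jaw":0.4,"linear":[0,0,0.7],"twist":0},{"jaw":0.4,"linear":[0,0,0.3],"twist":0},{"jaw":0.4,"linear":[0,0,0],"twist":0},{"jaw":0.4,"linear":[0,0,0],"twist":0}]'
python3 -m pendant '[{"jaw":0.4,"linear":[0,0,0.15],"twist":0},{"jaw":0.4,"linear":[0,0,0.1],"twist":0},{"jaw":0.4,"linear":[0,0,0],"twist":0}]'
```

```text
time: 6.95
position: [0.4243, -0.3221, 0.1573]
tool_rot: [0.998, 0.066, -0.0, -0.0]
ft_force: [-0.5, -0.6, -0.4]
grip_width: 0.0648
grip_force: 14.8
time: 7.2
position: [0.4244, -0.3222, 0.1551]
tool_rot: [0.998, 0.066, 0.0, 0.0]
ft_force: [-0.5, -0.5, -1.0]
grip_width: 0.0649
grip_force: 14.8
```

```bash
python3 -m pendant '[{"jaw":0.4,"linear":[0,0,0.1],"twist":0},{"jaw":0.4,"linear":[0,0,0.1],"twist":0},{"jaw":0.4,"linear":[0,0,0],"twist":0}]'
python3 -m pendant '[{"jaw":0.4,"linear":[0,0,0.1],"twist":0},{"jaw":0.4,"linear":[0,0,0],"twist":0}]'
python3 -m pendant '[{"jaw":0.4,"linear":[0,0,0.1],"twist":0},{"jaw":0.4,"linear":[0,0,0],"twist":0}]'
```

```text
time: 7.45
position: [0.4243, -0.3221, 0.153]
tool_rot: [0.998, 0.066, -0.0, -0.0]
ft_force: [-0.0, 1.2, -0.8]
grip_width: 0.0647
grip_force: 14.8
time: 7.62
position: [0.4243, -0.3221, 0.1519]
tool_rot: [0.998, 0.066, -0.0, -0.0]
ft_force: [-0.4, 0.0, -1.1]
grip_width: 0.0652
grip_force: 14.8
time: 7.78
position: [0.4245, -0.3223, 0.1512]
tool_rot: [0.998, 0.066, 0.0, 0.0]
ft_force: [0.8, 1.5, 0.7]
grip_width: 0.0649
grip_force: 14.9
```

```bash
python3 -m pendant '[{"jaw":0.4,"linear":[0,0,0.07],"twist":0},{"jaw":0.4,"linear":[0,0,0],"twist":0}]'
python3 -m pendant '[{"jaw":0.4,"linear":[0,0,0.05],"twist":0},{"jaw":0.4,"linear":[0,0,0],"twist":0}]'
```

```text
time: 7.95
position: [0.4246, -0.3224, 0.1511]
tool_rot: [0.998, 0.066, 0.0, 0.0]
ft_force: [-1.0, 0.2, 4.0]
grip_width: 0.0646
grip_force: 15.2
time: 8.12
position: [0.4247, -0.3225, 0.1511]
tool_rot: [0.998, 0.066, 0.0, 0.001]
ft_force: [-0.8, 0.7, 7.2]
grip_width: 0.0648
grip_force: 15.3
```

Seated (z stops, force rises). Back off slightly and release slowly.

```bash
python3 -m pendant '[{"jaw":0.7,"linear":[0,0,-0.07],"twist":0},{"jaw":0.74,"linear":[0,0,0],"twist":0},{"jaw":0.76,"linear":[0,0,0],"twist":0},{"jaw":0.8,"linear":[0,0,0],"twist":0},{"jaw":0.9,"linear":[0,0,0],"twist":0},{"jaw":1,"linear":[0,0,0],"twist":0},{"jaw":1,"linear":[0,0,0],"twist":0},{"jaw":1,"linear":[0,0,0],"twist":0}]'
python3 -m pendant '[{"jaw":1,"linear":[0,0,-1],"twist":0},{"jaw":1,"linear":[0,0,-2],"twist":0},{"jaw":1,"linear":[0,0,-3],"twist":0},{"jaw":1,"linear":[0,0,-3],"twist":0},{"jaw":1,"linear":[0,0,-2],"twist":0},{"jaw":1,"linear":[0,0,0],"twist":0}]'
python3 - <<'E'
from h import *
c=cam('wrist'); np.savez('w3.npz',**c); cv2.imwrite('pics/w3.png',c['color'])
E
```

```text
time: 8.78
position: [0.4243, -0.322, 0.1502]
tool_rot: [0.998, 0.066, -0.0, -0.0]
ft_force: [0.0, -0.3, 0.3]
grip_width: 0.0844
grip_force: 0.0
time: 9.28
position: [0.4265, -0.3243, 0.2659]
tool_rot: [0.998, 0.066, 0.003, 0.004]
ft_force: [-0.2, 0.2, -0.0]
grip_width: 0.0873
grip_force: 0.0
```

View pics/w3.png

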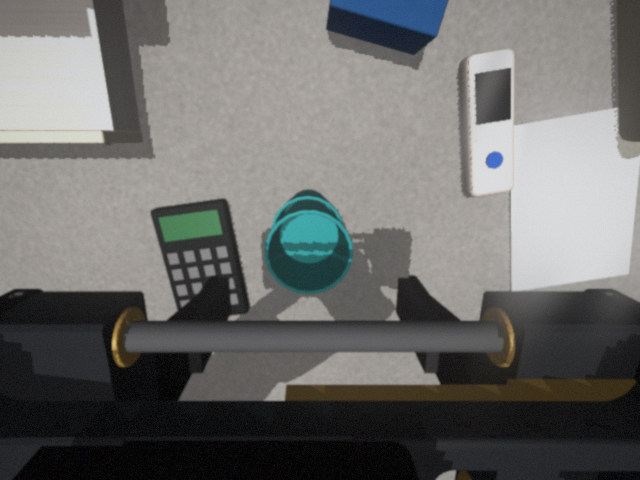

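The cups are nested and upright (upper rim at (309,250), lower rim just behind it). Now for the tilt. The pendant has no tilt axis, so I'll test in free space what it does at the edge of reach.

```bash
python3 -m pendant '[{"jaw":0,"linear":[0,0,-3],"twist":0},{"jaw":0,"linear":[0,0,-4],"twist":0},{"jaw":0,"linear":[0,0,-4],"twist":0},{"jaw":0,"linear":[0,0,-4],"twist":0},{"jaw":0,"linear":[0,0,-4],"twist":0},{"jaw":0,"linear":[0,0,-4],"twist":0},{"jaw":0,"linear":[0,0,-4],"twist":0},{"jaw":0,"linear":[0,0,-4],"twist":0},{"jaw":0,"linear":[0,0,-4],"twist":0},{"jaw":0,"linear":[0,0,-4],"twist":0},{"jaw":0,"linear":[0,0,-4],"twist":0},{"jaw":0,"linear":[0,0,-4],"twist":0}]'; python3 st.py
```

```text
time: 10.33
position: [0.424, -0.3217, 0.7314]
tool_rot: [0.998, 0.066, -0.001, -0.001]
ft_force: [1.4, -1.3, 0.9]
grip_width: 0.0149
grip_force: 0.0
t 10.33 p [ 0.424  -0.3217  0.7314] q [-0.859  0.265  0.57  -0.     2.309  0.579] f [ 1.4 -1.3  0.9] w 0.0149 0.0
x [ 0.991  0.133 -0.001] z [-0.001  0.002 -1.   ] heading 7.62
```

```bash
python3 -m pendant '[{"jaw":0,"linear":[0,0,-4],"twist":0},{"jaw":0,"linear":[0,0,-4],"twist":0},{"jaw":0,"linear":[0,0,-4],"twist":0}]' >/dev/null; python3 st.py;  python3 -m pendant '[{"jaw":0,"linear":[0,0,-4],"twist":0},{"jaw":0,"linear":[0,0,-4],"twist":0}]'>/dev/null; python3 st.py
```

```text
t 10.58 p [ 0.4095 -0.3121  0.8078] q [-0.871  0.341  0.23   0.007  2.577  0.573] f [ 0.  -0.6 -2.7] w 0.002 0.0
x [0.991 0.132 0.   ] z [-0.001  0.007 -1.   ] heading 7.6
t 10.75 p [ 0.3811 -0.2898  0.838 ] q [-0.891  0.284  0.221  0.021  2.598  0.565] f [ 0.6 -0.3  1. ] w 0.0004 0.0
x [0.991 0.133 0.029] z [ 0.032 -0.023 -0.999] heading 7.64
```

```bash
python3 -m pendant '[{"jaw":0,"linear":[0,0,4],"twist":0},{"jaw":0,"linear":[0,0,4],"twist":0},{"jaw":0,"linear":[0,0,4],"twist":0},{"jaw":0,"linear":[0,0,0],"twist":0}]' >/dev/null; python3 st.py
```

```text
t 11.08 p [ 0.3812 -0.2877  0.7111] q [-0.888  0.141  0.787  0.013  2.217  0.558] f [ 1.4 -0.8 -7.9] w 0.0007 0.0
x [0.991 0.132 0.007] z [ 0.006  0.01  -1.   ] heading 7.61
```

```bash
python3 -m pendant '[{"jaw":0,"linear":[0,0,0],"twist":0},{"jaw":0,"linear":[0,0,0],"twist":0},{"jaw":0,"linear":[0,0,0],"twist":0}]' >/dev/null; python3 st.py
```

```text
t 11.33 p [ 0.3859 -0.2936  0.7371] q [-0.888  0.141  0.72   0.013  2.221  0.558] f [ 0.1 -0.9  0.8] w 0.0005 0.0
x [0.99  0.133 0.04 ] z [ 0.046 -0.039 -0.998] heading 7.67
```

```bash
python3 -m pendant '[{"jaw":0,"linear":[0.3,-2,0],"twist":0},{"jaw":0,"linear":[0.5,-3.7,-0.15],"twist":0},{"jaw":0,"linear":[0.5,-3.7,-0.15],"twist":0},{"jaw":0,"linear":[0.5,-3.7,-0.15],"twist":0},{"jaw":0,"linear":[0.5,-3.7,-0.15],"twist":0},{"jaw":0,"linear":[0.5,-3.7,-0.15],"twist":0},{"jaw":0,"linear":[0.5,-3.7,-0.15],"twist":0},{"jaw":0,"linear":[0.5,-3.7,-0.15],"twist":0},{"jaw":0,"linear":[0.5,-3.7,-0.15],"twist":0},{"jaw":0,"linear":[0.5,-3.7,-0.15],"twist":0},{"jaw":0,"linear":[0.3,-2,0],"twist":0},{"jaw":0,"linear":[0,0,0],"twist":0}]' >/dev/null; python3 st.py; python3 -m pendant '[{"jaw":0,"linear":[0,0,-3],"twist":0},{"jaw":0,"linear":[0,0,-4],"twist":0},{"jaw":0,"linear":[0,0,-4],"twist":0},{"jaw":0,"linear":[0,0,-4],"twist":0},{"jaw":0,"linear":[0,0,0],"twist":0},{"jaw":0,"linear":[0,0,0],"twist":0}]' >/dev/null; python3 st.py
```

```text
t 12.33 p [0.3868 0.0872 0.7397] q [-0.044 -0.009  0.878 -0.03   2.22   1.369] f [-0.6 -0.7  0.4] w 0.0004 0.0
x [0.989 0.14  0.046] z [ 0.05  -0.026 -0.998] heading 8.04
t 12.83 p [0.3788 0.0868 0.875 ] q [-0.045  0.152  0.282 -0.053  2.647  1.347] f [-0.2  0.8  0.2] w 0.0008 0.0
x [0.99  0.132 0.055] z [ 0.059 -0.028 -0.998] heading 7.59
```

```bash
python3 -m pendant '[{"jaw":0,"linear":[-0.6,-2.9,0],"twist":0},{"jaw":0,"linear":[-0.6,-2.9,0],"twist":0},{"jaw":0,"linear":[-0.6,-2.9,0],"twist":0},{"jaw":0,"linear":[0,0,0],"twist":0}]' >/dev/null; python3 st.py; python3 -m pendant '[{"jaw":0,"linear":[0,0,-4],"twist":0},{"jaw":0,"linear":[0,0,-4],"twist":0},{"jaw":0,"linear":[0,0,-4],"twist":0},{"jaw":0,"linear":[0,0,-4],"twist":0},{"jaw":0,"linear":[0,0,0],"twist":0},{"jaw":0,"linear":[0,0,0],"twist":0}]' >/dev/null; python3 st.py
```

```text
t 13.17 p [0.3475 0.1734 0.8681] q [ 0.2    0.149  0.31  -0.072  2.641  1.568] f [-1.2  0.2  0.4] w 0.0008 0.0
x [0.989 0.139 0.042] z [ 0.046 -0.026 -0.999] heading 7.97
t 13.67 p [0.3251 0.1661 0.9056] q [ 0.197  0.118  0.218 -0.087  2.647  1.555] f [-1.3  0.   0.6] w 0.0002 0.0
x [0.978 0.134 0.159] z [ 0.161 -0.01  -0.987] heading 7.82
```

```bash
python3 -m pendant '[{"jaw":0,"linear":[0,0,-4],"twist":0},{"jaw":0,"linear":[0,0,-4],"twist":0},{"jaw":0,"linear":[0,0,-4],"twist":0},{"jaw":0,"linear":[0,0,-4],"twist":0},{"jaw":0,"linear":[0,0,-4],"twist":0},{"jaw":0,"linear":[0,0,-4],"twist":0},{"jaw":0,"linear":[0,0,-4],"twist":0},{"jaw":0,"linear":[0,0,-4],"twist":0},{"jaw":0,"linear":[0,0,0],"twist":0},{"jaw":0,"linear":[0,0,0],"twist":0}]' >/dev/null; python3 st.py
```

```text
t 14.5 p [0.2271 0.1428 0.9527] q [ 0.177 -0.039  0.218 -0.076  2.646  1.537] f [ 0.1 -0.3  0.5] w 0.0005 0.0
x [0.941 0.135 0.311] z [ 0.311  0.019 -0.95 ] heading 8.16
```

```bash
python3 -m pendant '[{"jaw":0,"linear":[0,0,-4],"twist":0},{"jaw":0,"linear":[0,0,-4],"twist":0},{"jaw":0,"linear":[0,0,-4],"twist":0},{"jaw":0,"linear":[0,0,-4],"twist":0},{"jaw":0,"linear":[0,0,-4],"twist":0},{"jaw":0,"linear":[0,0,-4],"twist":0},{"jaw":0,"linear":[0,0,-4],"twist":0},{"jaw":0,"linear":[0,0,-4],"twist":0},{"jaw":0,"linear":[0,0,-4],"twist":0},{"jaw":0,"linear":[0,0,-4],"twist":0},{"jaw":0,"linear":[0,0,0],"twist":0},{"jaw":0,"linear":[0,0,0],"twist":0}]' >/dev/null; python3 st.py
```

```text
t 15.5 p [0.0764 0.1115 0.9836] q [ 0.591 -0.196  0.218 -0.461  2.646  1.558] f [ 0.9  0.7 -0.4] w 0.0004 0.0
x [0.879 0.133 0.458] z [ 0.455  0.051 -0.889] heading 8.6
```

```bash
python3 st.py .2 .14 .9  .45 .19 .7 .85 .26 .7; tail -1 st.py >/dev/null
```

```text
t 15.5 p [0.0764 0.1115 0.9836] q [ 0.591 -0.196  0.218 -0.461  2.646  1.558] f [ 0.9  0.7 -0.4] w 0.0004 0.0
x [0.879 0.133 0.458] z [ 0.455  0.051 -0.889] heading 8.6
to [0.2  0.14 0.9 ] tool cm [ 7.42 -1.21 13.2 ]
to [0.45 0.19 0.7 ] tool cm [20.91 -2.94 42.61]
to [0.85 0.26 0.7 ] tool cm [57.01 -4.22 61.17]
```

```bash
python3 -m pendant '[{"jaw":0,"linear":[1,-0.2,2],"twist":0},{"jaw":0,"linear":[1,-0.2,2],"twist":0},{"jaw":0,"linear":[1.8,-0.25,3.6],"twist":0},{"jaw":0,"linear":[1.8,-0.25,3.6],"twist":0},{"jaw":0,"linear":[1.8,-0.25,3.6],"twist":0},{"jaw":0,"linear":[1.8,-0.25,3.6],"twist":0},{"jaw":0,"linear":[1.8,-0.25,3.6],"twist":0},{"jaw":0,"linear":[1.8,-0.25,3.6],"twist":0},{"jaw":0,"linear":[1.8,-0.25,3.6],"twist":0},{"jaw":0,"linear":[1.8,-0.25,3.6],"twist":0},{"jaw":0,"linear":[1.8,-0.25,3.6],"twist":0},{"jaw":0,"linear":[0,0,0],"twist":0}]' >/dev/null; python3 st.py .85 .26 .7
```

```text
t 16.5 p [0.3982 0.177  0.7377] q [ 0.192 -0.144  1.079 -0.047  1.754  1.605] f [ 0.9 -0.3 -1.4] w 0.0007 0.0
x [0.889 0.13  0.438] z [ 0.437  0.038 -0.899] heading 8.29
to [0.85 0.26 0.7 ] tool cm [39.6  -2.29 23.46]
```

```bash
python3 -m pendant '[{"jaw":0,"linear":[3.3,-0.2,2],"twist":0},{"jaw":0,"linear":[3.3,-0.2,2],"twist":0},{"jaw":0,"linear":[3.3,-0.2,2],"twist":0},{"jaw":0,"linear":[3.3,-0.2,2],"twist":0},{"jaw":0,"linear":[3.3,-0.2,2],"twist":0},{"jaw":0,"linear":[3.3,-0.2,2],"twist":0},{"jaw":0,"linear":[3.3,-0.2,2],"twist":0},{"jaw":0,"linear":[3.3,-0.2,2],"twist":0},{"jaw":0,"linear":[3.3,-0.2,2],"twist":0},{"jaw":0,"linear":[3.3,-0.2,2],"twist":0},{"jaw":0,"linear":[0,0,0],"twist":0},{"jaw":0,"linear":[0,0,0],"twist":0}]' >/dev/null; python3 st.py .95 .28 .7
```

```text
t 17.5 p [0.7727 0.2456 0.7022] q [ 0.186  0.571  0.226 -0.045  1.888  1.593] f [-0.2  1.1  0.1] w 0.0005 0.0
x [0.888 0.13  0.441] z [ 0.44   0.039 -0.897] heading 8.33
to [0.95 0.28 0.7 ] tool cm [16.09 -1.04  8.14]
```

```bash
python3 -m pendant '[{"jaw":0,"linear":[3.3,-0.2,2],"twist":0},{"jaw":0,"linear":[3.3,-0.2,2],"twist":0},{"jaw":0,"linear":[3.3,-0.2,2],"twist":0},{"jaw":0,"linear":[3.3,-0.2,2],"twist":0},{"jaw":0,"linear":[0,0,0],"twist":0},{"jaw":0,"linear":[0,0,0],"twist":0}]' >/dev/null; python3 st.py .95 .28 .7
```

```text
t 18.0 p [0.8571 0.2538 0.6492] q [ 0.173  0.667  0.218 -0.029  1.714  1.587] f [-0.7 -1.3  0.7] w 0.0002 0.0
x [0.847 0.127 0.517] z [ 0.514  0.06  -0.856] heading 8.51
to [0.95 0.28 0.7 ] tool cm [10.82 -1.23  0.59]
```

```bash
python3 -m pendant '[{"jaw":0,"linear":[3.6,-0.2,1.8],"twist":0},{"jaw":0,"linear":[3.6,-0.2,1.8],"twist":0},{"jaw":0,"linear":[3.6,-0.2,1.8],"twist":0},{"jaw":0,"linear":[3.6,-0.2,1.8],"twist":0},{"jaw":0,"linear":[3.6,-0.2,1.8],"twist":0},{"jaw":0,"linear":[0,0,0],"twist":0},{"jaw":0,"linear":[0,0,0],"twist":0}]' >/dev/null; python3 st.py .95 .28 .7
```

```text
t 18.58 p [0.9431 0.2594 0.5929] q [ 0.157  0.764  0.218 -0.007  1.503  1.576] f [-0.1  0.2 -0.1] w 0.0007 0.0
x [0.783 0.119 0.611] z [ 0.604  0.089 -0.792] heading 8.66
to [0.95 0.28 0.7 ] tool cm [ 7.32 -1.91 -7.88]
```

```bash
cat > kin.py <<'E'
import numpy as np
from scipy.optimize import least_squares
D=[([.167,-.6016,.2387],[-1.478,.528,1.434,1.181]),([.3686,-.292,.2394],[-.908,.321,1.809,1.013]),([.5384,-.0218,.109],[-.248,.606,1.762,.773]),([.408,-.2001,.2479],[-.703,.287,1.832,1.024]),
([.424,-.3217,.7314],[-.859,.265,.57,2.309]),([.3868,.0872,.7397],[-.044,-.009,.878,2.22]),([.3982,.177,.7377],[.192,-.144,1.079,1.754]),([.7727,.2456,.7022],[.186,.571,.226,1.888]),([.8571,.2538,.6492],[.173,.667,.218,1.714]),([.9431,.2594,.5929],[.157,.764,.218,1.503]),([.2271,.1428,.9527],[.177,-.039,.218,2.646])]
def fk(p,q):
    a,z0,L2,L3,L,lat,e=p; q1,q2,q3,q5=q; s=q2+q3
    r=a+L2*np.sin(q2)+L3*np.sin(s)+e*np.cos(s)+L*np.sin(s+q5); z=z0+L2*np.cos(q2)+L3*np.cos(s)-e*np.sin(s)+L*np.cos(s+q5)
    return np.array([r*np.cos(q1)-lat*np.sin(q1),r*np.sin(q1)+lat*np.cos(q1),z])
S=least_squares(lambda p:np.concatenate([fk(p,q)-x for x,q in D]),[0,.3,.4,.4,.2,.1,0])
if __name__=='__main__':
    p=S.x; print(p.round(4),np.abs(S.fun).max())
    # reach with lean: inverse in plane
    for lean in (0,25,30,37.6):
      for z in (.0435,.07,.085):
        for x in (.35,.39,.42,.45,.48,.5,.55,.6):
            y=.013+(x-.622)*.133-.003
            r=np.sqrt(x*x+y*y-p[5]**2); th=np.pi-np.radians(lean)
            g=least_squares(lambda v:(fk(p,[0,v[0],v[1],th-v[0]-v[1]])-[r,p[5],z])[[0,2]],[.6,2.0],bounds=([-.75,.22],[2.2,2.44])); q5=th-g.x.sum()
            if np.linalg.norm(g.fun)<.001 and 0<=q5<=2.65: print(lean,z,'min x',x,'q',g.x.round(2),round(q5,2)); break
E
python3 kin.py
```

```text
[-0.      0.274   0.588   0.3918  0.2884  0.1061  0.114 ] 0.008141765411500967
0 0.0435 min x 0.35 q [0.66 2.26] 0.22
0 0.07 min x 0.35 q [0.58 2.25] 0.31
0 0.085 min x 0.35 q [0.53 2.24] 0.37
25 0.0435 min x 0.6 q [0.74 1.94] 0.02
25 0.07 min x 0.6 q [0.69 1.93] 0.08
25 0.085 min x 0.55 q [0.63 2.05] 0.02
```

```bash
cat > k2.py <<'E'
from kin import *
p=S.x; lean=37.6
for z in (.0435,.07):
    for x in (.35,.39,.42,.45,.48,.5,.55,.6):
        y=.013+(x-.622)*.133-.003
        r=np.sqrt(x*x+y*y-p[5]**2); th=np.pi-np.radians(lean)
        g=least_squares(lambda v:(fk(p,[0,v[0],v[1],th-v[0]-v[1]])-[r,p[5],z])[[0,2]],[.6,2.0],bounds=([-.75,.22],[2.2,2.44]))
        print(z,x,'err',np.linalg.norm(g.fun).round(4),g.x.round(2),'q5',round(th-g.x.sum(),2),'q1',round(np.arctan2(y,x)-np.arctan2(p[5],r),3))
E
python3 k2.py; python3 st.py .60 0.0 .35  .5 -.01 .3
```

```text
0.0435 0.35 err 0.113 [0.93 2.44] q5 -0.88 q1 -0.382
0.0435 0.39 err 0.0717 [0.92 2.44] q5 -0.88 q1 -0.328
0.0435 0.42 err 0.0408 [0.92 2.44] q5 -0.88 q1 -0.295
0.0435 0.45 err 0.01 [0.92 2.44] q5 -0.88 q1 -0.266
0.0435 0.48 err 0.0 [0.89 2.38] q5 -0.78 q1 -0.241
0.0435 0.5 err 0.0 [0.86 2.33] q5 -0.7 q1 -0.226
0.0435 0.55 err 0.0 [0.82 2.2 ] q5 -0.54 q1 -0.193
0.0435 0.6 err 0.0 [0.81 2.08] q5 -0.4 q1 -0.166
0.07 0.35 err 0.1111 [0.76 2.44] q5 -0.72 q1 -0.382
0.07 0.39 err 0.0702 [0.79 2.44] q5 -0.75 q1 -0.328
0.07 0.42 err 0.0395 [0.81 2.44] q5 -0.76 q1 -0.295
0.07 0.45 err 0.0089 [0.82 2.44] q5 -0.78 q1 -0.266
0.07 0.48 err 0.0 [0.79 2.38] q5 -0.69 q1 -0.241
0.07 0.5 err 0.0 [0.77 2.33] q5 -0.62 q1 -0.226
0.07 0.55 err 0.0 [0.75 2.2 ] q5 -0.46 q1 -0.193
0.07 0.6 err 0.0 [0.75 2.07] q5 -0.33 q1 -0.166
t 18.58 p [0.9431 0.2594 0.5929] q [ 0.157  0.764  0.218 -0.007  1.503  1.576] f [-0.1  0.2 -0.1] w 0.0007 0.0
x [0.783 0.119 0.611] z [ 0.604  0.089 -0.792] heading 8.66
to [0.6  0.   0.35] tool cm [-44.79  20.49  -3.79]
to [ 0.5  -0.01  0.3 ] tool cm [-55.79  19.98  -5.96]
```

```bash
cat > k3.py <<'E'
from kin import *
from scipy.spatial.transform import Rotation as R
p=S.x
lo=np.array([-3.08,-.75,.22,-1.43,0,-2.85]);hi=np.array([3.08,2.2,2.44,4.57,2.65,2.85])
def FK(q,s4=1):
    a,z0,L2,L3,L,lat,e=p; s=q[1]+q[2]
    W=R.from_euler('z',q[0]).apply([a+L2*np.sin(q[1])+L3*np.sin(s)+e*np.cos(s),lat,z0+L2*np.cos(q[1])+L3*np.cos(s)-e*np.sin(s)])
    Rt=R.from_euler('ZYZYZ',[q[0],s,s4*q[3],q[4],q[5]+np.pi/2]) if 0 else R.from_euler('z',q[0])*R.from_euler('y',s)*R.from_euler('z',s4*q[3])*R.from_euler('y',q[4])*R.from_euler('z',q[5]+np.pi/2)
    return W+L*Rt.as_matrix()[:,2],Rt
def IK(pos,rot,q0):
    def f(q):
        P,Q=FK(q); return np.r_[(P-pos),.3*(rot.inv()*Q).as_rotvec()]
    g=least_squares(f,np.clip(q0,lo+1e-3,hi-1e-3),bounds=(lo,hi)); return g.x,np.linalg.norm(g.fun)
if __name__=='__main__':
    for s4 in (1,-1):
        P,Q=FK([.591,-.196,.218,-.461,2.646,1.558],s4); print(s4,P.round(3),Q.as_matrix()[:,0].round(3),Q.as_matrix()[:,2].round(3))
    az=np.radians(8.4); ln=np.radians(37.6)
    z=np.array([np.sin(ln)*np.cos(az),np.sin(ln)*np.sin(az),-np.cos(ln)]); y=np.array([np.sin(az),-np.cos(az),0]); x=np.cross(y,z)
    rot=R.from_matrix(np.c_[x,y,z]); c=np.array([.991,.132]);n=np.array([-.132,.991])
    for yc in (0,-.06,-.09):
      for s in (-.215,-.19,-.165,-.12,-.06,0):
        h=np.array([.622,.013])+s*c+yc*n; tcp=np.r_[h-.0075*c-.017*z[:2],.0435]
        q,e=IK(tcp,rot,[-.25,.85,2.3,2.5,.7,-1.6]); print(yc,s,tcp.round(3),'err',round(e,4),q.round(2))
E
python3 k3.py
```

```text
1 [0.079 0.107 0.984] [0.879 0.132 0.458] [ 0.455  0.051 -0.889]
-1 [0.011 0.209 0.984] [0.434 0.776 0.458] [ 0.22   0.402 -0.889]
0 -0.215 [ 0.391 -0.018  0.044] err 0.0539 [-0.59  0.85  2.44  2.46  0.66 -1.67]
0 -0.19 [ 0.416 -0.015  0.044] err 0.036 [-0.55  0.87  2.44  2.54  0.72 -1.71]
0 -0.165 [ 0.441 -0.011  0.044] err 0.0175 [-0.51  0.9   2.44  2.59  0.78 -1.73]
0 -0.12 [ 0.485 -0.005  0.044] err 0.0 [-0.45  0.88  2.38  2.62  0.76 -1.67]
0 -0.06 [0.545 0.003 0.044] err 0.0 [-0.35  0.83  2.22  2.57  0.57 -1.49]
0 0 [0.604 0.01  0.044] err 0.0 [-0.28  0.81  2.07  2.48  0.43 -1.31]
-0.06 -0.215 [ 0.399 -0.077  0.044] err 0.0336 [-0.82  0.88  2.44  2.29  0.71 -1.75]
-0.06 -0.19 [ 0.424 -0.074  0.044] err 0.0174 [-0.76  0.9   2.44  2.38  0.76 -1.78]
-0.06 -0.165 [ 0.449 -0.071  0.044] err 0.0004 [-0.71  0.92  2.44  2.45  0.81 -1.8 ]
-0.06 -0.12 [ 0.493 -0.065  0.044] err 0.0 [-0.6   0.86  2.33  2.43  0.69 -1.62]
-0.06 -0.06 [ 0.553 -0.057  0.044] err 0.0 [-0.49  0.82  2.18  2.37  0.55 -1.4 ]
-0.06 0 [ 0.612 -0.049  0.044] err 0.0 [-0.41  0.81  2.03  2.25  0.43 -1.19]
-0.09 -0.215 [ 0.403 -0.107  0.044] err 0.0204 [-0.91  0.9   2.44  2.24  0.73 -1.8 ]
-0.09 -0.19 [ 0.428 -0.104  0.044] err 0.0051 [-0.85  0.92  2.44  2.33  0.78 -1.82]
-0.09 -0.165 [ 0.453 -0.1    0.044] err 0.0 [-0.78  0.89  2.4   2.35  0.76 -1.75]
-0.09 -0.12 [ 0.497 -0.095  0.044] err 0.0 [-0.67  0.84  2.29  2.32  0.65 -1.56]
-0.09 -0.06 [ 0.557 -0.087  0.044] err 0.0 [-0.55  0.81  2.15  2.25  0.53 -1.34]
-0.09 0 [ 0.616 -0.079  0.044] err 0.0 [-0.47  0.81  2.01  2.13  0.43 -1.12]
```

```bash
cat > k4.py <<'E'
from k3 import *
from rig import robot
o=robot.get_obs(); rot=R.from_quat(o['tool_rot']); q=o['q']; P=o['position']
for W in ([.6,-.06,.5],[.5,-.15,.4],[.428,-.11,.25],[.428,-.105,.15],[.428,-.105,.044]):
    W=np.array(W); n=int(np.ceil(np.linalg.norm(W-P)/.04)); mx=0
    print('tool cm',(rot.as_matrix().T@(W-P)*100).round(1),'rows',n)
    for k in range(1,n+1):
        q2,e=IK(P+(W-P)*k/n,rot,q); mx=max(mx,abs(q2-q).max()); q=q2
    P=W; print(W,'err',round(e,4),q.round(2),'max step',round(mx,2))
E
python3 k4.py
```

```text
tool cm [-36.3  26.5 -16.2] rows 12
[ 0.6  -0.06  0.5 ] err 0.0 [-0.45  0.06  1.56  0.42  1.    0.84] max step 0.23
tool cm [-15.    7.4   1.1] rows 5
[ 0.5  -0.15  0.4 ] err 0.0 [-0.78  0.03  1.86  0.66  0.93  0.32] max step 0.11
tool cm [-14.3  -5.1   7.9] rows 5
[ 0.428 -0.11   0.25 ] err 0.0 [-0.87  0.18  2.27  1.11  0.62 -0.36] max step 0.2
tool cm [-6.  -0.5  8. ] rows 3
[ 0.428 -0.105  0.15 ] err 0.0 [-0.86  0.52  2.4   1.85  0.56 -1.22] max step 0.31
tool cm [-6.5 -0.   8.4] rows 3
[ 0.428 -0.105  0.044] err 0.0048 [-0.85  0.92  2.44  2.33  0.78 -1.82] max step 0.28
```

```bash
python3 -m pendant '[{"jaw":0,"linear":[-3,2.2,-1.35],"twist":0},{"jaw":0,"linear":[-3,2.2,-1.35],"twist":0},{"jaw":0,"linear":[-3,2.2,-1.35],"twist":0},{"jaw":0,"linear":[-3,2.2,-1.35],"twist":0},{"jaw":0,"linear":[-3,2.2,-1.35],"twist":0},{"jaw":0,"linear":[-3,2.2,-1.35],"twist":0},{"jaw":0,"linear":[-3,2.2,-1.35],"twist":0},{"jaw":0,"linear":[-3,2.2,-1.35],"twist":0},{"jaw":0,"linear":[-3,2.2,-1.35],"twist":0},{"jaw":0,"linear":[-3,2.2,-1.35],"twist":0},{"jaw":0,"linear":[-3,2.2,-1.35],"twist":0},{"jaw":0,"linear":[-3,2.2,-1.35],"twist":0}]'>/dev/null; python3 -m pendant '[{"jaw":0,"linear":[-3,1.5,0.2],"twist":0},{"jaw":0,"linear":[-3,1.5,0.2],"twist":0},{"jaw":0,"linear":[-3,1.5,0.2],"twist":0},{"jaw":0,"linear":[-3,1.5,0.2],"twist":0},{"jaw":0,"linear":[-3,1.5,0.2],"twist":0},{"jaw":0,"linear":[0,0,0],"twist":0},{"jaw":0,"linear":[0,0,0],"twist":0}]'>/dev/null; python3 st.py .428 -.11 .25; python3 k4.py | tail -6
```

```text
t 20.17 p [ 0.5099 -0.1464  0.4065] q [-0.771  0.035  1.844  0.648  0.929  0.341] f [-0.  -0.3  0.2] w 0.0003 0.0
x [0.781 0.12  0.613] z [ 0.607  0.084 -0.79 ] heading 8.76
to [ 0.428 -0.11   0.25 ] tool cm [-15.55  -4.92   7.7 ]
tool cm [-14.3  -5.1   7.8] rows 5
[ 0.428 -0.11   0.25 ] err 0.0 [-0.87  0.18  2.27  1.12  0.61 -0.37] max step 0.21
tool cm [-6.1 -0.6  7.9] rows 3
[ 0.428 -0.105  0.15 ] err 0.0 [-0.86  0.52  2.41  1.87  0.57 -1.24] max step 0.31
tool cm [-6.5 -0.1  8.4] rows 3
[ 0.428 -0.105  0.044] err 0.0058 [-0.85  0.92  2.44  2.34  0.78 -1.83] max step 0.28
```

Exactly as predicted. Continue down in smaller steps.

```bash
python3 -m pendant '[{"jaw":0,"linear":[-2,-0.6,1],"twist":0},{"jaw":0,"linear":[-2,-0.6,1],"twist":0},{"jaw":0,"linear":[-2,-0.6,1],"twist":0},{"jaw":0,"linear":[-2,-0.6,1],"twist":0},{"jaw":0,"linear":[-2,-0.6,1],"twist":0},{"jaw":0,"linear":[-2,-0.6,1],"twist":0},{"jaw":0,"linear":[-2,-0.6,1],"twist":0},{"jaw":0,"linear":[-1.5,-0.6,0.7],"twist":0},{"jaw":0,"linear":[0,0,0],"twist":0},{"jaw":0,"linear":[0,0,0],"twist":0}]'>/dev/null; python3 st.py .428 -.105 .15 .428 -.105 .044; python3 - <<'E'
from h import *
o=robot.get_obs(); print()
c=cam('top'); np.savez('top1.npz',**c); cv2.imwrite('pics/t1.png',cv2.resize(c['color'][150:350,200:480],None,fx=2.6,fy=2.6,interpolation=cv2.INTER_CUBIC))
E
```

```text
t 21.0 p [ 0.4295 -0.1102  0.2493] q [-0.883  0.181  2.273  1.116  0.622 -0.385] f [-0.   0.4  1. ] w 0.0005 0.0
x [0.781 0.122 0.612] z [ 0.606  0.087 -0.791] heading 8.91
to [ 0.428 -0.105  0.15 ] tool cm [-6.13 -0.59  7.8 ]
to [ 0.428 -0.105  0.044] tool cm [-12.62  -0.66  16.19]
```

```bash
python3 -m pendant '[{"jaw":0,"linear":[-1,-0.1,1.3],"twist":0},{"jaw":0,"linear":[-1,-0.1,1.3],"twist":0},{"jaw":0,"linear":[-1,-0.1,1.3],"twist":0},{"jaw":0,"linear":[-1,-0.1,1.3],"twist":0},{"jaw":0,"linear":[-1,-0.1,1.3],"twist":0},{"jaw":0,"linear":[-1,-0.1,1.3],"twist":0},{"jaw":0,"linear":[0,0,0],"twist":0},{"jaw":0,"linear":[0,0,0],"twist":0}]'>/dev/null; python3 st.py .428 -.105 .1 .428 -.105 .044
```

```text
t 21.72 p [ 0.4285 -0.1048  0.1494] q [-0.873  0.52   2.41   1.846  0.572 -1.239] f [ 0.4  0.2 -0.3] w 0.0002 0.0
x [0.782 0.121 0.612] z [ 0.605  0.088 -0.791] heading 8.78
to [ 0.428 -0.105  0.1  ] tool cm [-3.07 -0.01  3.88]
to [ 0.428 -0.105  0.044] tool cm [-6.49 -0.03  8.31]
```

View pics/t1.png

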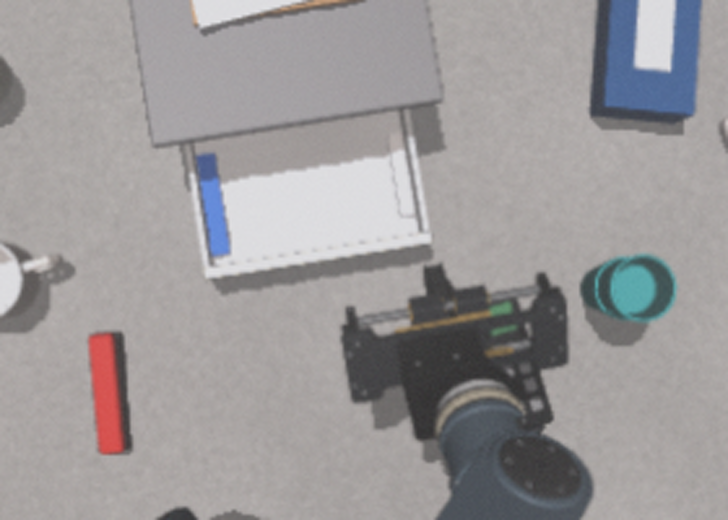

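Top view (taken before the last descent): the gripper hovers in front of the drawer's right side, fingers at crop (433,267). The nested cups are upright at crop (635,288), and nothing else has moved.

```bash
python3 -m pendant '[{"jaw":0,"linear":[-0.9,0,1.15],"twist":0},{"jaw":0,"linear":[-0.9,0,1.15],"twist":0},{"jaw":0,"linear":[-0.9,0,1.15],"twist":0},{"jaw":0,"linear":[-0.9,0,1.15],"twist":0},{"jaw":0,"linear":[-0.9,0,1.15],"twist":0},{"jaw":0,"linear":[-0.9,0,1.15],"twist":0},{"jaw":0,"linear":[-0.9,0,1.15],"twist":0},{"jaw":0,"linear":[0,0,0],"twist":0},{"jaw":0,"linear":[0,0,0],"twist":0}]'>/dev/null; python3 st.py .428 -.105 .044 .438 -.1037 .044 .626 -.079 .044
```

```text
t 22.47 p [ 0.4344 -0.1085  0.0487] q [-0.865  0.902  2.439  2.311  0.775 -1.816] f [-0.3  0.3  1. ] w 0.0005 0.0
x [0.784 0.121 0.609] z [ 0.602  0.091 -0.794] heading 8.8
to [ 0.428 -0.105  0.044] tool cm [-0.75 -0.44  0.02]
to [ 0.438  -0.1037  0.044 ] tool cm [ 0.05 -0.42  0.63]
to [ 0.626 -0.079  0.044] tool cm [ 1.510e+01 -1.000e-02  1.217e+01]
```

```bash
python3 -m pendant '[{"jaw":0,"linear":[0.32,0.01,0.24],"twist":0},{"jaw":0,"linear":[0.32,0.01,0.24],"twist":0},{"jaw":0,"linear":[0.32,0.01,0.24],"twist":0},{"jaw":0,"linear":[0,0,0],"twist":0}]'; python3 -m pendant '[{"jaw":0,"linear":[0.24,0.01,0.18],"twist":0},{"jaw":0,"linear":[0.24,0.01,0.18],"twist":0},{"jaw":0,"linear":[0.24,0.01,0.18],"twist":0},{"jaw":0,"linear":[0.24,0.01,0.18],"twist":0}]'
```

```text
time: 22.8
position: [0.4462, -0.1064, 0.0493]
tool_rot: [0.944, 0.073, 0.32, -0.023]
ft_force: [-0.4, -0.1, 0.5]
grip_width: 0.0007
grip_force: 0.0
time: 23.13
position: [0.4556, -0.1045, 0.048]
tool_rot: [0.945, 0.071, 0.317, -0.025]
ft_force: [-7.0, -3.5, 5.3]
grip_width: 0.0006
grip_force: 4.1
```

```bash
python3 -m pendant '[{"jaw":0,"linear":[0.24,0.01,0.18],"twist":0},{"jaw":0,"linear":[0.32,0.01,0.24],"twist":0},{"jaw":0,"linear":[0.32,0.01,0.24],"twist":0},{"jaw":0,"linear":[0.32,0.01,0.24],"twist":0},{"jaw":0,"linear":[0.32,0.01,0.24],"twist":0},{"jaw":0,"linear":[0.32,0.01,0.24],"twist":0}]'; python3 -m pendant '[{"jaw":0,"linear":[0.32,0.01,0.24],"twist":0},{"jaw":0,"linear":[0.32,0.01,0.24],"twist":0},{"jaw":0,"linear":[0.32,0.01,0.24],"twist":0},{"jaw":0,"linear":[0.32,0.01,0.24],"twist":0},{"jaw":0,"linear":[0.32,0.01,0.24],"twist":0},{"jaw":0,"linear":[0.32,0.01,0.24],"twist":0}]';python3 st.py
```

```text
time: 23.63
position: [0.4776, -0.1014, 0.0479]
tool_rot: [0.946, 0.07, 0.316, -0.025]
ft_force: [-8.6, -3.4, 5.2]
grip_width: 0.0004
grip_force: 4.4
time: 24.13
position: [0.5009, -0.0983, 0.0479]
tool_rot: [0.946, 0.07, 0.316, -0.025]
ft_force: [-8.8, -2.8, 5.1]
grip_width: 0.0007
grip_force: 4.7
t 24.13 p [ 0.5009 -0.0983  0.0479] q [-0.682  0.821  2.274  2.258  0.614 -1.507] f [-8.8 -2.8  5.1] w 0.0007 4.7
x [0.791 0.118 0.601] z [ 0.594  0.091 -0.799] heading 8.45
```

```bash
python3 -m pendant '[{"jaw":0,"linear":[0.32,0.01,0.24],"twist":0},{"jaw":0,"linear":[0.32,0.01,0.24],"twist":0},{"jaw":0,"linear":[0.32,0.01,0.24],"twist":0},{"jaw":0,"linear":[0.32,0.01,0.24],"twist":0},{"jaw":0,"linear":[0.32,0.01,0.24],"twist":0},{"jaw":0,"linear":[0.32,0.01,0.24],"twist":0},{"jaw":0,"linear":[0.32,0.01,0.24],"twist":0},{"jaw":0,"linear":[0.32,0.01,0.24],"twist":0},{"jaw":0,"linear":[0.32,0.01,0.24],"twist":0},{"jaw":0,"linear":[0.32,0.01,0.24],"twist":0},{"jaw":0,"linear":[0.32,0.01,0.24],"twist":0},{"jaw":0,"linear":[0.32,0.01,0.24],"twist":0}]';python3 -m pendant '[{"jaw":0,"linear":[0.32,0.01,0.24],"twist":0},{"jaw":0,"linear":[0.32,0.01,0.24],"twist":0},{"jaw":0,"linear":[0.32,0.01,0.24],"twist":0},{"jaw":0,"linear":[0.32,0.01,0.24],"twist":0},{"jaw":0,"linear":[0.32,0.01,0.24],"twist":0},{"jaw":0,"linear":[0.16,0.01,0.12],"twist":0}]';python3 st.py
```

```text
time: 25.13
position: [0.5475, -0.0919, 0.0479]
tool_rot: [0.946, 0.071, 0.315, -0.025]
ft_force: [-9.7, -3.1, 6.0]
grip_width: 0.0002
grip_force: 5.3
time: 25.63
position: [0.5692, -0.089, 0.048]
tool_rot: [0.946, 0.071, 0.315, -0.025]
ft_force: [-9.0, -1.7, 6.9]
grip_width: 0.0006
grip_force: 5.5
t 25.63 p [ 0.5692 -0.089   0.048 ] q [-0.553  0.794  2.113  2.154  0.485 -1.237] f [-9.  -1.7  6.9] w 0.0006 5.5
x [0.792 0.119 0.599] z [ 0.592  0.092 -0.8  ] heading 8.55
```

```bash
python3 -m pendant '[{"jaw":0,"linear":[0.2,0.005,0.15],"twist":0},{"jaw":0,"linear":[0.2,0.005,0.15],"twist":0},{"jaw":0,"linear":[0.2,0.005,0.15],"twist":0},{"jaw":0,"linear":[0.2,0.005,0.15],"twist":0},{"jaw":0,"linear":[0.2,0.005,0.15],"twist":0},{"jaw":0,"linear":[0.2,0.005,0.15],"twist":0},{"jaw":0,"linear":[0.2,0.005,0.15],"twist":0},{"jaw":0,"linear":[0.2,0.005,0.15],"twist":0},{"jaw":0,"linear":[0.08,0,0.06],"twist":0},{"jaw":0,"linear":[0.08,0,0.06],"twist":0}]';python3 - <<'E'
from h import *
c=cam('scene'); np.savez('s2.npz',**c); cv2.imwrite('pics/s2.png',cv2.resize(c['color'][140:360,160:470],None,fx=2.4,fy=2.4,interpolation=cv2.INTER_CUBIC))
E
```

```text
time: 26.47
position: [0.5904, -0.0861, 0.0479]
tool_rot: [0.946, 0.071, 0.315, -0.025]
ft_force: [-11.4, -2.8, 6.4]
grip_width: 0.0005
grip_force: 5.7
```

View pics/s2.png

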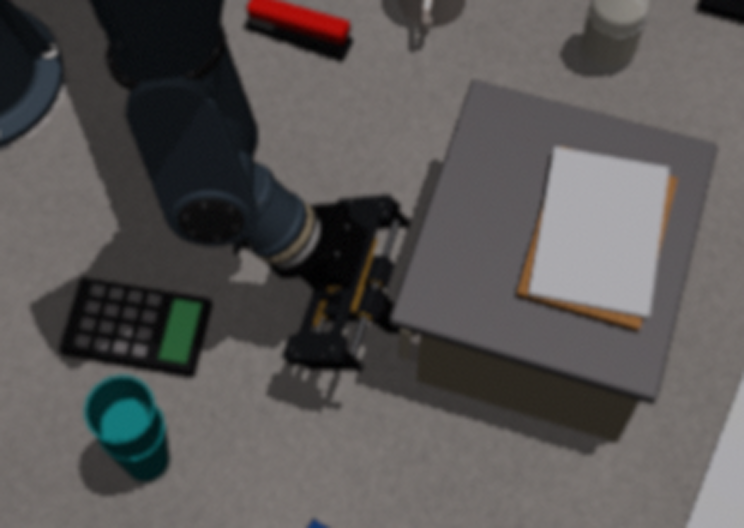

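The scene view shows the drawer almost hidden under the top, with the leaned gripper clear of the overhang edge near crop (395,310). The nested cups are upright at crop (125,425). Now the last centimetres, slowly.

```bash
python3 -m pendant '[{"jaw":0,"linear":[0.1,0,0.08],"twist":0},{"jaw":0,"linear":[0.1,0,0.08],"twist":0},{"jaw":0,"linear":[0.1,0,0.08],"twist":0},{"jaw":0,"linear":[0.1,0,0.08],"twist":0},{"jaw":0,"linear":[0.1,0,0.08],"twist":0},{"jaw":0,"linear":[0.1,0,0.08],"twist":0},{"jaw":0,"linear":[0.1,0,0.08],"twist":0},{"jaw":0,"linear":[0.1,0,0.08],"twist":0}]'; python3 -m pendant '[{"jaw":0,"linear":[0.08,0,0.06],"twist":0},{"jaw":0,"linear":[0.08,0,0.06],"twist":0},{"jaw":0,"linear":[0.08,0,0.06],"twist":0},{"jaw":0,"linear":[0.08,0,0.06],"twist":0}]'
```

```text
time: 27.18
position: [0.6006, -0.0847, 0.0479]
tool_rot: [0.946, 0.071, 0.315, -0.025]
ft_force: [-12.4, -2.7, 8.0]
grip_width: 0.0005
grip_force: 5.9
time: 27.52
position: [0.6045, -0.0841, 0.0479]
tool_rot: [0.946, 0.071, 0.315, -0.025]
ft_force: [-11.4, -2.5, 7.4]
grip_width: 0.0003
grip_force: 5.9
```

```bash
for i in 1; do python3 -m pendant '[{"jaw":0,"linear":[0.06,0,0.05],"twist":0},{"jaw":0,"linear":[0.06,0,0.05],"twist":0},{"jaw":0,"linear":[0.06,0,0.05],"twist":0},{"jaw":0,"linear":[0.06,0,0.05],"twist":0}]'; done; python3 st.py
```

```text
time: 27.85
position: [0.6077, -0.0837, 0.0479]
tool_rot: [0.946, 0.071, 0.315, -0.025]
ft_force: [-11.3, -2.4, 8.7]
grip_width: 0.0006
grip_force: 5.9
t 27.85 p [ 0.6077 -0.0837  0.0479] q [-0.496  0.794  2.022  2.069  0.425 -1.081] f [-11.3  -2.4   8.7] w 0.0006 5.9
x [0.791 0.119 0.6  ] z [ 0.593  0.091 -0.8  ] heading 8.54
```

```bash
python3 -m pendant '[{"jaw":0,"linear":[0.06,0,0.05],"twist":0},{"jaw":0,"linear":[0.06,0,0.05],"twist":0},{"jaw":0,"linear":[0.06,0,0.05],"twist":0}]'
```

```text
time: 28.1
position: [0.6101, -0.0834, 0.0478]
tool_rot: [0.946, 0.071, 0.315, -0.025]
ft_force: [-11.4, -1.6, 8.6]
grip_width: 0.0002
grip_force: 6.0
```

```bash
python3 -m pendant '[{"jaw":0,"linear":[0.06,0,0.05],"twist":0},{"jaw":0,"linear":[0.06,0,0.05],"twist":0}]'
```

```text
time: 28.27
position: [0.6116, -0.0832, 0.0478]
tool_rot: [0.946, 0.071, 0.315, -0.024]
ft_force: [-11.6, -2.7, 8.0]
grip_width: 0.0005
grip_force: 6.0
```

```bash
python3 -m pendant '[{"jaw":0,"linear":[0.06,0,0.05],"twist":0},{"jaw":0,"linear":[0.06,0,0.05],"twist":0}]' | sed -n '2p;4p'; python3 -m pendant '[{"jaw":0,"linear":[0.06,0,0.05],"twist":0},{"jaw":0,"linear":[0.06,0,0.05],"twist":0}]'| sed -n '2p;4p'
```

```text
position: [0.6131, -0.083, 0.0476]
ft_force: [-11.0, -2.7, 10.0]
position: [0.6146, -0.0827, 0.0475]
ft_force: [-11.9, -2.9, 8.3]
```

```bash
python3 -m pendant '[{"jaw":0,"linear":[0.06,0,0.05],"twist":0},{"jaw":0,"linear":[0.06,0,0.05],"twist":0}]' | sed -n '2p;4p'
```

```text
position: [0.6158, -0.0826, 0.0474]
ft_force: [-15.2, -3.0, 10.2]
```

```bash
python3 -m pendant '[{"jaw":0,"linear":[0.05,0,0.04],"twist":0},{"jaw":0,"linear":[0,0,0],"twist":0}]' | sed -n '2p;4p'
```

```text
position: [0.6158, -0.0825, 0.0472]
ft_force: [-14.3, -2.9, 8.1]
```

```bash
python3 -m pendant '[{"jaw":0,"linear":[0.05,0,0.04],"twist":0},{"jaw":0,"linear":[0,0,0],"twist":0}]' | sed -n '2p;4p'
```

```text
position: [0.6159, -0.0824, 0.047]
ft_force: [-14.9, -3.6, 8.9]
```

```bash
python3 -m pendant '[{"jaw":0,"linear":[0.08,0,0.06],"twist":0},{"jaw":0,"linear":[0.08,0,0.06],"twist":0}]' | sed -n '2p;4p'
```

```text
position: [0.6163, -0.0822, 0.0466]
ft_force: [-23.1, -6.1, 16.7]
```

```bash
python3 -m pendant '[{"jaw":0,"linear":[0.08,0,0.06],"twist":0},{"jaw":0,"linear":[0,0,0],"twist":0}]' | sed -n '2p;4p'
```

```text
position: [0.6165, -0.0822, 0.0466]
ft_force: [-23.6, -6.7, 15.3]
```

```bash
python3 -m pendant '[{"jaw":0,"linear":[0.02,0,0.015],"twist":0},{"jaw":0,"linear":[0,0,0],"twist":0},{"jaw":0,"linear":[0,0,0],"twist":0},{"jaw":0,"linear":[0,0,0],"twist":0}]' | sed -n '1,2p;4p'
```

```text
time: 29.77
position: [0.6165, -0.0822, 0.0466]
ft_force: [-24.6, -6.0, 17.3]
```

```bash
python3 -m pendant '[{"jaw":0,"linear":[0,0,0],"twist":0},{"jaw":0,"linear":[0,0,0],"twist":0},{"jaw":0,"linear":[0,0,0],"twist":0},{"jaw":0,"linear":[0,0,0],"twist":0},{"jaw":0,"linear":[0,0,0],"twist":0},{"jaw":0,"linear":[0,0,0],"twist":0}]' | sed -n '1,2p;4p'; python3 st.py
```

```text
time: 30.27
position: [0.6165, -0.0822, 0.0466]
ft_force: [-24.5, -5.7, 17.3]
t 30.27 p [ 0.6165 -0.0822  0.0466] q [-0.48   0.795  1.998  2.036  0.402 -1.027] f [-24.5  -5.7  17.3] w 0.0002 12.5
x [0.796 0.117 0.593] z [ 0.587  0.089 -0.805] heading 8.35
```

```bash
python3 -m pendant '[{"jaw":0,"linear":[0,0,0],"twist":0},{"jaw":0,"linear":[0,0,0],"twist":0},{"jaw":0,"linear":[0,0,0],"twist":0},{"jaw":0,"linear":[0,0,0],"twist":0},{"jaw":0,"linear":[0,0,0],"twist":0},{"jaw":0,"linear":[0,0,0],"twist":0},{"jaw":0,"linear":[0,0,0],"twist":0},{"jaw":0,"linear":[0,0,0],"twist":0},{"jaw":0,"linear":[0,0,0],"twist":0},{"jaw":0,"linear":[0,0,0],"twist":0},{"jaw":0,"linear":[0,0,0],"twist":0},{"jaw":0,"linear":[0,0,0],"twist":0}]' | sed -n '1,2p;4p'; python3 -m pendant '[{"jaw":0,"linear":[-0.16,0,-0.12],"twist":0},{"jaw":0,"linear":[-0.16,0,-0.12],"twist":0},{"jaw":0,"linear":[-0.32,0,-0.24],"twist":0},{"jaw":0,"linear":[-0.8,-0.02,-0.6],"twist":0},{"jaw":0,"linear":[-1.2,-0.03,-0.9],"twist":0},{"jaw":0,"linear":[-1.6,-0.04,-1.2],"twist":0},{"jaw":0,"linear":[-1.6,-0.04,-1.2],"twist":0},{"jaw":0,"linear":[-0.8,-0.02,-0.6],"twist":0},{"jaw":0,"linear":[0,0,0],"twist":0}]' | sed -n '1,2p;4p'
python3 - <<'E'
from h import *
c=cam('wrist'); cv2.imwrite('pics/w5.png',c['color'])
E
```

```text
time: 31.27
position: [0.6165, -0.0822, 0.0466]
ft_force: [-24.1, -6.0, 17.5]
time: 32.02
position: [0.5402, -0.0931, 0.0472]
ft_force: [-0.9, -0.1, -0.6]
```

View pics/w5.png

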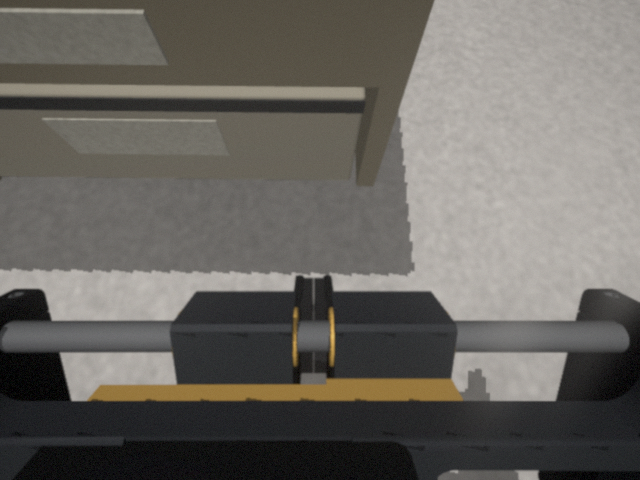

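The wrist view shows the drawer front (columns 0–357, rows 112–180) flush with the unit's frame, and the fingers are clear of it. Handing in.

```bash
python3 -c "
from rig import robot
print(robot.hand_in())"
```

```text
the job is handed in; nothing more can be done
None
```

The cup is nested upright in the standing cup, and the drawer is fully home, looking flush after I pressed it against its stop with about 25 N for over a second. The arm is backed off clear and the job is handed in (about 32 s used).

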